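# Prove the red circuit dead, then draw its fuse carrier and keep hold of it

## Task

Isolate the red circuit before its grinder is worked on: take the yellow voltage tester, hold its white nose straight at the brass test screw on the front of the box with the red fuse carrier, within a centimetre and steady for two seconds, then lay the tester back down on the bench. Then squeeze together the two black spring catches on the sides of the red carrier, draw it straight up out of its box and finish holding it by the squeezed catches, upright and at least a hand's breadth (8 cm) above where it sat: whoever isolates a circuit keeps its fuse in hand. Leave the blue carrier and the other things on the bench alone.

Things in the scene. Friction and masses are not known exactly. Their poses are not given: they have to be found in the camera images.
- red_base: grey fuse box of the red circuit, fixed to the bench, 90 x 80 x 62 mm (x, y, z); left or right of the blue one. Origin: middle of its underside, on the bench. Its front (brass screw, red dot) looks along -x, roughly toward the robot. A conduit pipe up to 41 mm high leaves the back, to 100 mm from the middle; foot lugs, 10 mm high, reach 56 mm either side in y. Carrier socket on top
- red_terminal (a point): brass test screw (11 mm across) of the red circuit: the middle of its face, 36 mm above the bench in the middle of the box's front face, facing along the box's -x (this point has the box's axes); a black square frame round it (24 mm outside, 16 mm inside) stands 2.5 mm further forward
- red_pads (a point): midway between the finger pads of the red carrier's catches (carrier's axes: z up, catches on its +y and -y sides); home, 86 mm above the bench, 24 mm above the box top. The black ribbed pads are 28 mm wide (x), reach 16 mm above and below this point, and measure 48 mm over their outsides (y) when free, 38 mm fully squeezed; the red core between is 22 mm thick and ends 20 mm above this point
- red_carrier_left (a joint): spring catch on the red carrier's +y side: 0 free, 0.005 m pushed fully in (toward -y). Its spring pushes back with 3 N at first and 5.5 N fully in and returns it when let go. Its hook sits 3 mm under the socket's edge inside the box
- red_carrier_right (a joint): spring catch on the red carrier's -y side, the mirror image: 0 free, 0.005 m fully in (toward +y), same spring and hook
- tester_mid (a point): grip point of the loose, lying voltage tester: middle of its 20 mm wide (y), 18 mm high (z) body, 9 mm above the bench. Yellow pen 150 mm long, black grip, white nose, 60 g; its x axis points to the nose. Its square body reaches from 65 mm behind this point to 40 mm ahead, then the thinner round nose; a steel clip from 20 mm behind it to the rear rises to 22 mm above the bench
- tester_tip (a point): the very end of the tester's white nose, on its axis, 85 mm ahead of tester_mid; the tester's axes
- tester: the same tester; origin on its underside, 10 mm ahead of tester_mid
- red_carrier: the red fuse carrier, about 0.2 kg, axes as the box's; origin on its axis at the underside of its shoulders, level with the box top (62 mm above the bench) when home. It reaches 41 mm down into the socket, with 1.5 mm play. The hooks hold it against a pull: it comes out straight up only with both catches in by about 4 mm or more
- blue_pads (a point): the same point of the blue carrier, which stands home in a box of the same kind with the same height and catches; to be left alone
- marker: red marker pen, 143 x 18 x 20 mm, lying on the bench; a bystander
- tray: grey pressed tray of brass rivets, 62 x 88 x 21 mm; a bystander
- gauge: slotted steel gauge block, 28 x 45 x 24 mm; a bystander

How it is judged:
By the outcome, as a careful person would: the job done as asked, in the order asked, and still so for the second after the job is handed in, while the arm keeps its last pose, push and grip.
It also fails if it takes over 64 s, if anything falls off the work surface, if the arm or the gripper's body presses on something with over 40 N, if the wrist force passes 120 N, or if a joint passes its speed limit or range.

## Robot

A 6-joint arm with a two-finger parallel gripper is mounted at the origin on a cart in front of the work surface, level with it; the furniture and walls round the work are solid. World frame = base frame: x ahead of the robot, y to its left, z up, the work surface at z = 0. Lengths are in m, angles in rad, forces in N, time in s.
With the tool pointing down it reaches from about 0.35 to 0.975 m from the base axis. Payload 7.1 kg.
Tool frame: the origin (TCP) lies between the finger pads; the fingertips stand r.tip_extent ahead of it and the grasp point (between the pads) lies 11 mm behind it (r.tip_extent is the distance from the TCP to the fingertips, in m); z points along the fingers, y is the line along which they close (so a half turn about z gives the same grasp; the last joint's range is limited). The gripper opens to 88 mm and grips with 3 to 60 N. Pads are 20 mm wide; open, the fingers measure 115 mm over their backs; the gripper's body (75 mm by 178 mm) begins 61 mm behind the grasp point.
Start: joints at [1.267, 0.423, 1.63, -0, 1.089, -0.019], TCP at [0.176, 0.6, 0.231] pointing down, gripper open.
Joint ranges: [-3, 3], [-0.9, 2.11], [0.09, 2.58], [-1.31, 4.45], [0.11, 2.69], [-2.54, 2.54]. Speed limits (rad/s): [2.39, 2.39, 3.01, 3.14, 3.14, 3.14].

## Interface

Orientations are given as a rotation vector (axis times angle).
In Python, from cell import r, vision gives the robot as it stands. The module is installed in compiled form; this text tells all that it offers.
- The arm moves only by the shell command python3 -m inch 'ROWS' [FORCE]. ROWS is a JSON object of lists of equal length, an entry for each row: "claw": the gripper command: -1 is shut, 1 is fully open, values between are in proportion; "slide": the shift along the tool's x, y, z each as a share of 30 cm, from -1 to 1, a list of three; "turn": the turn about the tool's z as a share of 0.5 rad, from -1 to 1. A call has 1 to 20 rows; each row is the pose to reach, as a shift and turn from the pose commanded when the call began, along the tool's axes at that moment; what a row does not reach only later rows make up. A row lasts 1/10 s, in which the tool goes at most 50 mm and 8.59 degrees, less where a joint would pass 70% of its speed; a pose out of reach is approached as far as the arm can. A call with a number of a shift or a turn outside -1 to 1 is refused whole. A call with a gripper value outside its range is refused whole. The fingers move at their own pace and stop on an object; FORCE is the grip in N (left out, the last holds). Time passes only in rows, so rows that repeat a pose let the fingers close. It gives the time, the measured TCP pose, the force, the opening and the grip force at its end, in the units of the state.
- r.read_state(): the state, without advancing time (a new reading comes with each control period).
- vision.capture(name): name is "side" or "top" or "wrist"; returns the picture (384x512x3 uint8, red, green, blue); there is no depth.
- vision.get_calibration(name): a dict with "mtx" (3x3 intrinsics, pixels), "k1" (the pictures are not rectified: a ray, as slopes to the right and down, at radius r is drawn at 1 + k1 r^2 times it, then the intrinsics apply), "T" (4x4, takes a point from camera to world coordinates); the wrist camera has in their place "mount" (4x4, takes a point from camera to tool coordinates, whose origin is the TCP and whose axes are the flange's). Camera axes: x right, y down, z forward; pixel columns grow to the right and rows downward; lengths in m; the calibration is good to about 2 mm. A picture is of the moment at which its call begins: read the wrist's pose just before it. get_calibration takes no time and is no camera call.
- r.hand_in(): hands the job in; it is judged then, once.
The state is a dict: "clock": time; "joints": joint angles; "joint_velocities": joint speeds; "joint_torque": joint torques, N m; "tcp_pos": TCP position; "ee_rot": TCP orientation; "wrist_force": force on the tool from outside, world axes, zero at the start; "wrist_torque": the same for the moment, N m; "gripper_width": finger opening in m; "finger_force": force on a finger pad.
Only numpy, scipy, OpenCV 4.12 (cv2) and the standard library are available. Lean on these libraries where they do the work, as an engineer would, in place of code of your own. Each camera call takes 0.05 s, during which the arm holds its last target. There are 200 camera calls.

## Working session

There is one attempt and no reset: what is moved stays moved. The work goes in short steps, Python scripts to look and compute and a shell command to move; the robot and the scene stay as the last step left them, time stands still between calls to the robot, and variables do not carry over. Pictures are saved under pics/ and viewed, at most 11 in all, crops included, and the job is handed in when it is done.

```bash
mkdir -p pics; cat > h.py <<'E'
import numpy as np, cv2
from scipy.spatial.transform import Rotation as R
from cell import r, vision
def cam(name):
    c=vision.get_calibration(name); s=r.read_state()
    if 'T' in c: T=np.array(c['T'])
    else:
        W=np.eye(4); W[:3,:3]=R.from_rotvec(s['ee_rot']).as_matrix(); W[:3,3]=s['tcp_pos']; T=W@np.array(c['mount'])
    return np.array(c['mtx']),c['k1'],T
def ray(C,u,v):
    K,k,T=C; d=np.array([(u-K[0,2])/K[0,0],(v-K[1,2])/K[1,1]]); x=d.copy()
    for _ in range(30): x=d/(1+k*(x@x))
    return T[:3,3],T[:3,:3]@np.array([x[0],x[1],1])
def at_z(C,u,v,z):
    o,d=ray(C,u,v); return o+d*(z-o[2])/d[2]
def proj(C,p):
    K,k,T=C; q=T[:3,:3].T@(np.array(p)-T[:3,3]); x=q[:2]/q[2]; x=x*(1+k*(x@x)); return K[:2,:2]@x+K[:2,2]
def shot(name,fn):
    C=cam(name); im=vision.capture(name); cv2.imwrite('pics/'+fn,im[:,:,::-1]); return C,im
def show():
    s=r.read_state(); print({k:np.round(s[k],4).tolist() for k in ('clock','joints','tcp_pos','ee_rot','wrist_force','gripper_width','finger_force')}); print(np.round(R.from_rotvec(s['ee_rot']).as_matrix(),4).tolist())
E
python3 - <<'E'
from h import *
show(); print(r.tip_extent)
a=[shot(n,n+'0.png')[1] for n in('top','side')]
for n in('top','side','wrist'):
    c=cam(n);print(n,np.round(c[0],1).tolist(),c[1],np.round(c[2],3).tolist())
E
```

```text
{'clock': 0.0, 'joints': [1.267, 0.4238, 1.6307, 0.0, 1.0886, -0.019], 'tcp_pos': [0.1754, 0.5993, 0.2299], 'ee_rot': [-0.4458, -3.1095, 0.0024], 'wrist_force': [-0.0205, -0.5912, -0.1057], 'gripper_width': 0.0876, 'finger_force': 0.0}
[[-0.9597, 0.281, -0.0005], [0.281, 0.9597, -0.0015], [0.0, -0.0015, -1.0]]
0.008
top [[422.9, 0.0, 257.5], [0.0, 422.9, 190.4], [0.0, 0.0, 1.0]] 0.02116339796028069 [[0.01, -0.995, 0.104, 0.413], [-1.0, -0.008, 0.018, -0.022], [-0.018, -0.104, -0.994, 1.239], [0.0, 0.0, 0.0, 1.0]]
side [[366.5, 0.0, 253.8], [0.0, 366.5, 188.1], [0.0, 0.0, 1.0]] -0.00846773646330602 [[0.999, 0.033, -0.011, 0.561], [0.03, -0.681, 0.731, -0.672], [0.017, -0.731, -0.682, 0.711], [0.0, 0.0, 0.0, 1.0]]
wrist [[342.8, 0.0, 256.9], [0.0, 342.8, 190.3], [0.0, 0.0, 1.0]] -0.08258418691172577 [[0.281, 0.917, 0.283, 0.096], [0.96, -0.268, -0.084, 0.622], [-0.001, 0.295, -0.955, 0.384], [0.0, 0.0, 0.0, 1.0]]
```

View pics/top0.png

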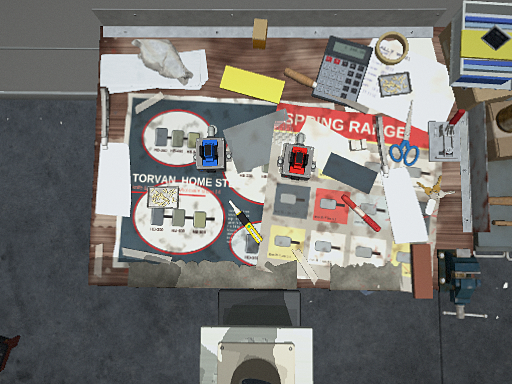

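View pics/side0.png

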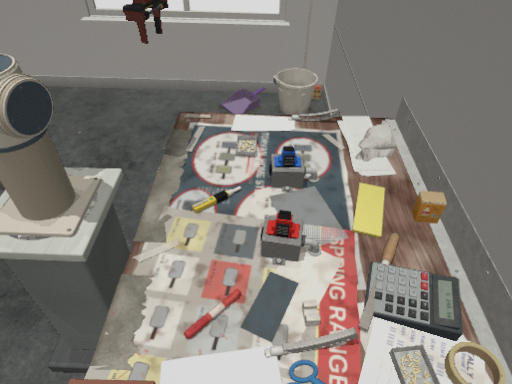

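The top view shows the red box at about (298,157) and the blue at (210,152). The tester runs from its rear at (262,243) to the nose at (230,202), and the marker is at (360,212). I'll zoom in to measure.

```bash
python3 - <<'E'
from h import *
a=cv2.imread('pics/top0.png')[125:255,190:350]; cv2.imwrite('pics/topz.png',cv2.resize(a,None,fx=4.6,fy=4.6,interpolation=cv2.INTER_CUBIC))
C=cam('top')
for n,u,v,z in[('nose',230,202,.009),('rear',262,243,.009),('redtop',298,157,.106),('bluetop',210,152,.106)]: print(n,at_z(C,u,v,z).round(3))
E
```

```text
nose [0.506 0.081 0.009]
rear [ 0.388 -0.013  0.009]
redtop [ 0.623 -0.109  0.106]
bluetop [0.635 0.13  0.106]
```

View pics/topz.png

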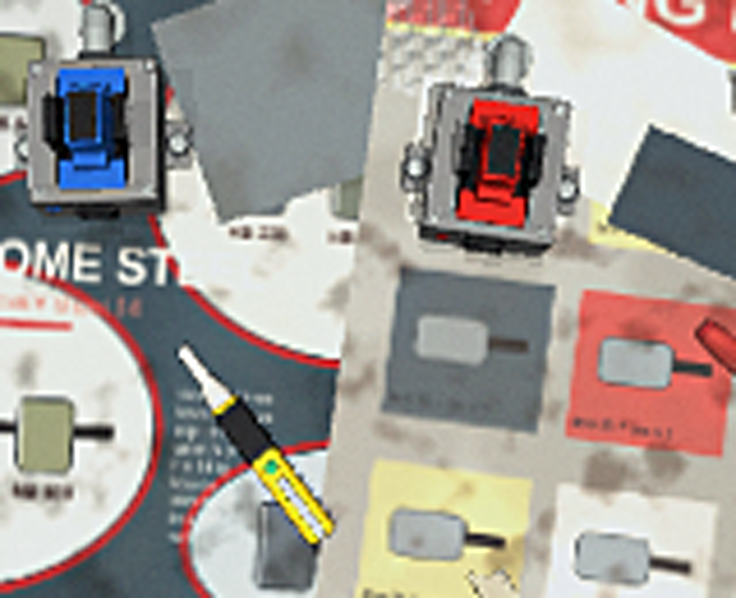

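```bash
cat >> h.py <<'E'
def plan(p,yaw=None):
    """share to reach TCP pos p with tool-y heading yaw (deg)"""
    s=r.read_state(); M=R.from_rotvec(s['ee_rot']).as_matrix(); d=M.T@(np.array(p)-s['tcp_pos'])/.3
    y0=np.degrees(np.arctan2(M[1,1],M[0,1])); t=0 if yaw is None else -np.radians((yaw-y0+180)%360-180)/.5
    print('slide',d.round(4).tolist(),'turn',round(t,4),'yaw0',round(y0,2))
E
python3 -c "
from h import *
plan((.443,.034,.2),126.8)"
```

```text
slide [-1.3854, -1.558, 0.1021] turn -1.8541 yaw0 73.68
```

```bash
python3 -m inch '{"claw":[1,1,1,1,1,1,1,1,1,1],"slide":[[-0.1,-0.12,0],[-0.2,-0.23,0],[-0.3,-0.34,0],[-0.4,-0.45,0],[-0.5,-0.56,0],[-0.6,-0.67,0],[-0.7,-0.78,0],[-0.7,-0.78,0],[-0.7,-0.78,0],[-0.7,-0.78,0]],"turn":[-0.2,-0.4,-0.6,-0.8,-0.95,-0.95,-0.95,-0.95,-0.95,-0.95]}'; python3 -c "
from h import *
plan((.443,.034,.2),126.8)"
```

```text
clock: 1.1
tcp_pos: [0.3113, 0.317, 0.2307]
ee_rot: [-0.299, 3.127, 0.001]
wrist_force: [-0.4, -0.0, -0.2]
gripper_width: 0.088
finger_force: 0.0
slide [-0.2526, -1.0093, 0.1021] turn -0.9037 yaw0 100.91
```

```bash
python3 -m inch '{"claw":[1,1,1,1,1,1,1,1,1,1],"slide":[[-0.04,-0.14,0.02],[-0.08,-0.28,0.04],[-0.12,-0.42,0.06],[-0.16,-0.56,0.08],[-0.2,-0.7,0.1],[-0.25,-0.85,0.1],[-0.25,-1,0.1],[-0.25,-1,0.1],[-0.25,-1,0.1],[-0.25,-1,0.1]],"turn":[-0.15,-0.3,-0.45,-0.6,-0.75,-0.9,-0.9,-0.9,-0.9,-0.9]}'; python3 - <<'E'
from h import *
show(); shot('wrist','w1.png')
C=cam('wrist'); 
import pickle; pickle.dump(C,open('w1.pkl','wb'))
E
```

```text
clock: 2.1
tcp_pos: [0.4416, 0.0373, 0.2005]
ee_rot: [0.991, -2.981, -0.001]
wrist_force: [-0.2, 0.2, -0.6]
gripper_width: 0.0882
finger_force: 0.0
{'clock': 2.1, 'joints': [0.0571, 0.1994, 2.0424, 0.0004, 0.9002, -2.1559], 'tcp_pos': [0.4416, 0.0373, 0.2005], 'ee_rot': [0.991, -2.9808, -0.0007], 'wrist_force': [-0.2074, 0.181, -0.5797], 'gripper_width': 0.0882, 'finger_force': 0.0}
[[-0.801, -0.5987, -0.0005], [-0.5987, 0.801, 0.0003], [0.0002, 0.0005, -1.0]]
```

View pics/w1.png

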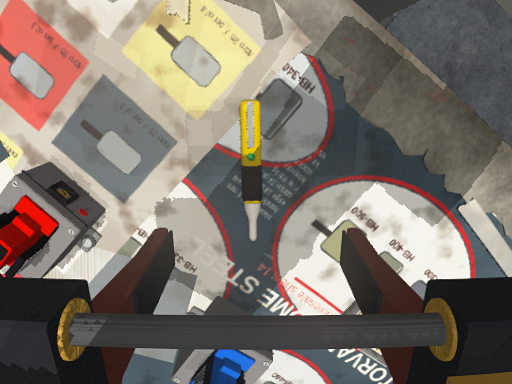

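The tester lies nose-down in the image: rear (250,101), tip (253,239), body front about (252,203). The red box front is at left, with its screw near (65,190).

```bash
python3 - <<'E'
from h import *; import pickle
C=pickle.load(open('w1.pkl','rb'))
t=at_z(C,253,240,.009); q=at_z(C,250,101,.012); f=at_z(C,252,204,.012)
d=t-q; a=np.degrees(np.arctan2(d[1],d[0])); print(t.round(4),q.round(4),f.round(4),np.hypot(d[0],d[1]),a)
u=np.array([np.cos(np.radians(a)),np.sin(np.radians(a))])
m=(t[:2]-.085*u+q[:2]+.065*u)/2; print(m,t[:2]-.085*u,q[:2]+.065*u,f[:2]-.04*u)
plan((*m,.06),a+90); plan((*m,.0105),a+90)
E
```

```text
[0.5096 0.0832 0.009 ] [ 0.3914 -0.0082  0.012 ] [0.4755 0.0566 0.012 ] 0.1494842769279973 37.71641324988168
[0.4425953  0.03137078] [0.44239132 0.03121303] [0.44279928 0.03152853] [0.4438313  0.03209931]
slide [0.0091, -0.0185, 0.4686] turn -0.0312 yaw0 126.82
slide [0.0091, -0.0185, 0.6336] turn -0.0312 yaw0 126.82
```

```bash
python3 -m inch '{"claw":[1,1,1,1,1,1,1,1,-1,-1,-1,-1,-1,-1,-1,-1],"slide":[[0.009,-0.018,0.15],[0.009,-0.018,0.3],[0.009,-0.018,0.42],[0.009,-0.018,0.52],[0.009,-0.018,0.59],[0.009,-0.018,0.63],[0.009,-0.018,0.633],[0.009,-0.018,0.633],[0.009,-0.018,0.633],[0.009,-0.018,0.633],[0.009,-0.018,0.633],[0.009,-0.018,0.633],[0.009,-0.018,0.633],[0.009,-0.018,0.633],[0.009,-0.018,0.633],[0.009,-0.018,0.633]],"turn":[-0.03,-0.03,-0.03,-0.03,-0.03,-0.03,-0.03,-0.03,-0.03,-0.03,-0.03,-0.03,-0.03,-0.03,-0.03,-0.03]}' 25
python3 - <<'E'
from h import *; show()
E
```

```text
clock: 3.75
tcp_pos: [0.4428, 0.0299, 0.0107]
ee_rot: [1.011, -2.974, -0.0]
wrist_force: [-0.2, -0.4, -0.2]
gripper_width: 0.0274
finger_force: 0.0
{'clock': 3.75, 'joints': [0.0405, 0.5775, 2.1245, -0.0, 0.4396, -2.1854], 'tcp_pos': [0.4428, 0.0299, 0.0107], 'ee_rot': [1.0108, -2.9744, -0.0], 'wrist_force': [-0.1862, -0.436, -0.1821], 'gripper_width': 0.0274, 'finger_force': 0.0}
[[-0.793, -0.6093, -0.0001], [-0.6093, 0.793, -0.0], [0.0001, 0.0, -1.0]]
```

```bash
python3 -m inch '{"claw":[-1,-1,-1,-1,-1,-1,-1,-1,-1,-1,-1,-1],"slide":[[0,0,0],[0,0,0],[0,0,0],[0,0,0],[0,0,0],[0,0,-0.03],[0,0,-0.09],[0,0,-0.18],[0,0,-0.3],[0,0,-0.3],[0,0,-0.3],[0,0,-0.3]],"turn":[0,0,0,0,0,0,0,0,0,0,0,0]}' 25
python3 - <<'E'
from h import *
a=cv2.imread('pics/w1.png')[155:285,0:130]; cv2.imwrite('pics/w1z.png',cv2.resize(a,None,fx=4.6,fy=4.6,interpolation=cv2.INTER_CUBIC))
E
```

```text
clock: 4.95
tcp_pos: [0.4422, 0.0299, 0.1003]
ee_rot: [1.011, -2.974, -0.0]
wrist_force: [-0.4, -1.0, -1.0]
gripper_width: 0.0196
finger_force: 25.0
```

View pics/w1z.png

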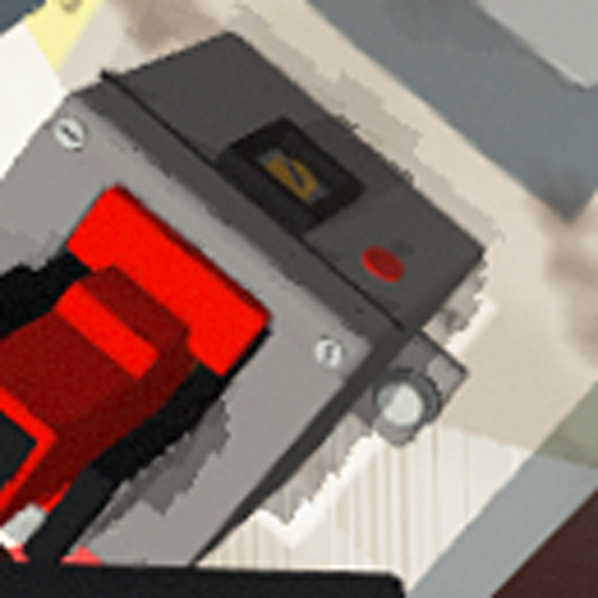

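The screw is at crop (293,175), which is (63.7,193) in w1. The front bottom edge runs (50,162.2) to (105.4,209.3), and the front top edge (22.8,171.3) to (87,225.7).

```bash
python3 - <<'E'
from h import *; import pickle
C=pickle.load(open('w1.pkl','rb')); D=cam('top')
s=at_z(C,63.7,193,.036);print('screw',s)
for z,a,b in[(0,(50,162.2),(105.4,209.3)),(.062,(22.8,171.3),(87,225.7))]:
    p,q=at_z(C,*a,z),at_z(C,*b,z); print(p.round(4),q.round(4),(q-p)[:2],np.degrees(np.arctan2(-(q-p)[0],(q-p)[1])))
Z=lambda u,v:(u/4.6+190,v/4.6+125)
# top-view: carrier core top (z .106), box lugs
print('core',at_z(D,*Z(502,150),.106), 'blue core',at_z(D,*Z(85,115),.106))
a,b=at_z(D,*Z(413,167),.01),at_z(D,*Z(567,187),.01);print('lugs',a,b,(a+b)/2,np.degrees(np.arctan2(-(a-b)[0],(a-b)[1])))
E
```

```text
screw [ 0.57255834 -0.10627672  0.036     ]
[ 0.5726 -0.146   0.    ] [ 0.5827 -0.0688  0.    ] [0.01008964 0.07727458] -7.4389520842682195
[ 0.5617 -0.1403  0.062 ] [ 0.5719 -0.0652  0.062 ] [0.01023994 0.07514508] -7.759843172098726
core [ 0.6212093  -0.11253256  0.106     ] blue core [0.64061184 0.13423263 0.106     ]
lugs [ 0.6275028  -0.06343823  0.01      ] [ 0.61522042 -0.16158964  0.01      ] [ 0.62136161 -0.11251393  0.01      ] -7.1327489023444075
```

```bash
python3 -c "
from h import *
plan((.4718,-.0933,.09),82.7)"
```

```text
slide [0.1718, -0.3857, 0.0343] turn 1.5653 yaw0 127.54
```

```bash
python3 -m inch '{"claw":[-1,-1,-1,-1,-1,-1,-1,-1],"slide":[[0.02,-0.03,0],[0.05,-0.09,0],[0.08,-0.16,0],[0.11,-0.23,0],[0.14,-0.29,0],[0.16,-0.35,0],[0.17,-0.385,0],[0.17,-0.385,0]],"turn":[0.12,0.26,0.4,0.54,0.68,0.82,0.96,1]}' && python3 -c "
from h import *
plan((.4718,-.0933,.0377),82.7)"
```

```text
clock: 5.75
tcp_pos: [0.4724, -0.0936, 0.0995]
ee_rot: [0.239, -3.131, -0.001]
wrist_force: [-0.5, 0.1, -0.9]
gripper_width: 0.02
finger_force: 25.0
slide [0.0015, 0.0013, 0.206] turn 0.559 yaw0 98.72
```

```bash
python3 -m inch '{"claw":[-1,-1,-1,-1,-1,-1,-1,-1,-1],"slide":[[0,0,0.02],[0,0,0.06],[0,0,0.1],[0,0,0.14],[0.001,0.001,0.18],[0.001,0.001,0.2],[0.001,0.001,0.206],[0.001,0.001,0.206],[0.001,0.001,0.206]],"turn":[0.12,0.26,0.4,0.5,0.56,0.56,0.56,0.56,0.56]}' && python3 - <<'E'
from h import *
show()
C,w=shot('wrist','w2.png'); D,s=shot('side','s2.png')
p=proj(D,(.56,-.1,.036)).astype(int);print(p)
S=s[p[1]-35:p[1]+35,p[0]-60:p[0]+40]; S=cv2.resize(S,(800,560),interpolation=cv2.INTER_CUBIC)
cv2.imwrite('pics/s2z.png',S[:,:,::-1]); print('crop origin',p[0]-60,p[1]-35)
for n,q in(('tip',(.557,-.1042,.036)),('screw',(.575,-.1065,.036))): print(n,proj(D,q),(proj(D,q)-[p[0]-60,p[1]-35])*8, proj(C,q))
E
```

```text
clock: 6.65
tcp_pos: [0.4725, -0.0925, 0.0392]
ee_rot: [0.195, 3.135, -0.0]
wrist_force: [-0.5, 0.6, -0.1]
gripper_width: 0.0199
finger_force: 25.0
{'clock': 6.65, 'joints': [-0.2179, 0.545, 2.0423, -0.0, 0.5541, -1.6646], 'tcp_pos': [0.4725, -0.0925, 0.0392], 'ee_rot': [0.1949, 3.1353, -0.0001], 'wrist_force': [-0.5286, 0.5963, -0.1489], 'gripper_width': 0.0199, 'finger_force': 24.9997}
[[-0.9923, 0.1238, 0.0003], [0.1238, 0.9923, -0.0001], [-0.0003, -0.0, -1.0]]
[256 231]
crop origin 196 196
tip [254.75233164 232.51740834] [470.01865311 292.13926672] [256.02452609 380.11274659]
screw [262.26831085 233.51782831] [530.14648676 300.14262645] [255.98096408 401.83113475]
```

View pics/s2z.png

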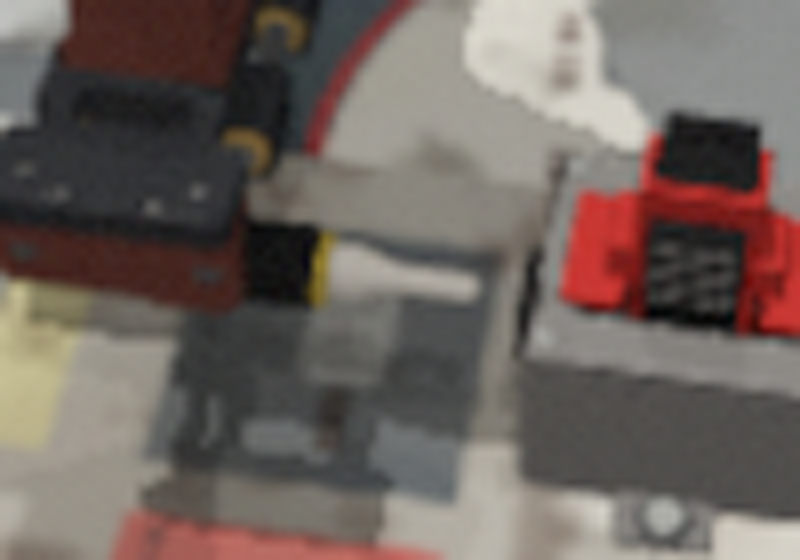

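View pics/w2.png

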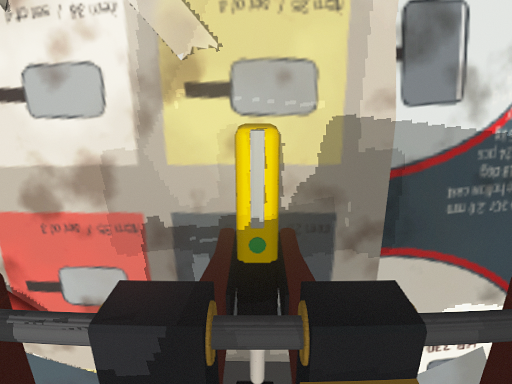

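The side crop shows the tip at (479,288), the frame edge near x≈525, and the near front box corner at the top at (530,358) and at the bottom at (523,478). In the wrist view the tester is straight in the fingers. Next I'll check these against the model.

```bash
python3 - <<'E'
from h import *
D=cam('side'); Rz=R.from_euler('z',-7.3,degrees=True).as_matrix(); c=np.array([.6213,-.1125,0])
f=lambda q:((proj(D,q)-[196,196])*8).round(0)
for n,q in(('ctop',(-.045,-.04,.062)),('cbot',(-.045,-.04,0)),('ltop',(-.045,.04,.062)),('frame near bot',(-.0475,-.012,.024)),('frame near top',(-.0475,-.012,.048)),('coretop',(0,0,.106)),('lug',(0,-.048,.01))): print(n,f(c+Rz@q))
# tip from side ray at the tester's vertical plane z
s=r.read_state(); u=-R.from_rotvec(s['ee_rot']).as_matrix()[:,0]
o,d=ray(D,196+479/8,196+288/8); M=R.from_rotvec(s['ee_rot']).as_matrix(); n=M[:,1]; t=((s['tcp_pos']-o)@n)/(d@n); p=o+t*d; print('tip',p,(p-s['tcp_pos'])@u)
x=Rz[:,0]; print('face dist', (c-.045*x-p)@x, 'lateral',(p-c)@Rz[:,1])
E
```

```text
ctop [519. 349.]
cbot [513. 482.]
ltop [557. 144.]
frame near bot [520. 357.]
frame near top [523. 305.]
coretop [703. 161.]
lug [663. 505.]
tip [ 0.55964101 -0.10343536  0.03713808] 0.08761178556598098
face dist 0.017311003741057054 lateral 0.0011564901691518588
```

```bash
python3 -m inch '{"claw":[-1,-1,-1,-1,-1,-1,-1,-1,-1,-1],"slide":[[-0.005,-0.004,0.004],[-0.013,-0.004,0.004],[-0.023,-0.004,0.004],[-0.033,-0.004,0.004],[-0.04,-0.004,0.004],[-0.043,-0.004,0.004],[-0.043,-0.004,0.004],[-0.043,-0.004,0.004],[-0.043,-0.004,0.004],[-0.043,-0.004,0.004]],"turn":[0,0,0,0,0,0,0,0,0,0]}' && python3 - <<'E'
from h import *
show()
D,s=shot('side','s3.png'); S=cv2.resize(s[196:266,196:296],(800,560),interpolation=cv2.INTER_CUBIC); cv2.imwrite('pics/s3z.png',S[:,:,::-1])
E
```

```text
clock: 7.75
tcp_pos: [0.4849, -0.0953, 0.0378]
ee_rot: [-0.196, -3.135, -0.0]
wrist_force: [-0.2, 0.1, -0.1]
gripper_width: 0.0196
finger_force: 25.0
{'clock': 7.75, 'joints': [-0.2181, 0.5588, 2.0148, -0.0, 0.5682, -1.6641], 'tcp_pos': [0.4849, -0.0953, 0.0378], 'ee_rot': [-0.1959, -3.1353, -0.0], 'wrist_force': [-0.1756, 0.1194, -0.1464], 'gripper_width': 0.0196, 'finger_force': 24.9999}
[[-0.9922, 0.1245, -0.0002], [0.1245, 0.9922, 0.0], [0.0002, 0.0, -1.0]]
```

View pics/s3z.png

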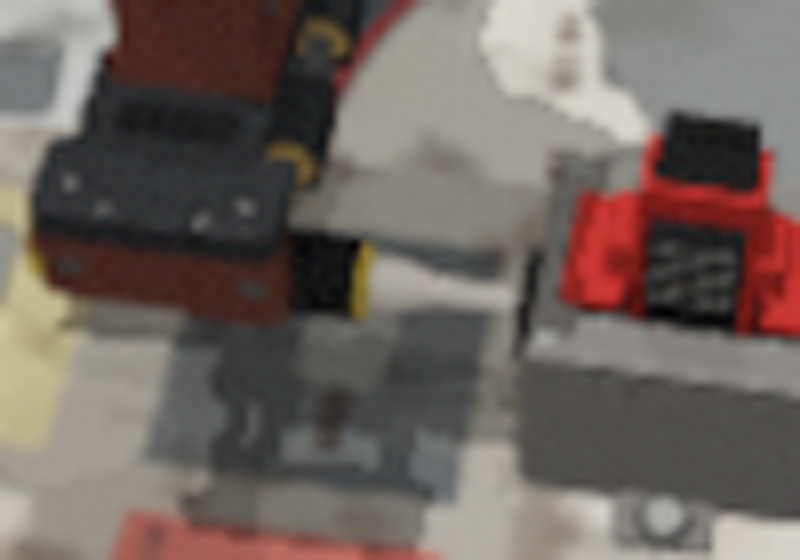

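The tip is at (520,295), and the screw face should appear near x≈540, leaving a gap of about 6–7 mm. I'll advance 2 mm and hold.

```bash
python3 -m inch '{"claw":[-1,-1,-1,-1,-1,-1,-1,-1,-1,-1,-1,-1,-1,-1,-1,-1,-1,-1,-1,-1],"slide":[[-0.004,0,0],[-0.007,0,0],[-0.007,0,0],[-0.007,0,0],[-0.007,0,0],[-0.007,0,0],[-0.007,0,0],[-0.007,0,0],[-0.007,0,0],[-0.007,0,0],[-0.007,0,0],[-0.007,0,0],[-0.007,0,0],[-0.007,0,0],[-0.007,0,0],[-0.007,0,0],[-0.007,0,0],[-0.007,0,0],[-0.007,0,0],[-0.007,0,0]],"turn":[0,0,0,0,0,0,0,0,0,0,0,0,0,0,0,0,0,0,0,0]}' && python3 -m inch '{"claw":[-1,-1,-1,-1,-1,-1,-1,-1,-1,-1,-1,-1],"slide":[[0,0,0],[0,0,0],[0,0,0],[0,0,0],[0,0,0],[0,0,0],[0,0,0],[0,0,0],[0,0,0],[0,0,0],[0,0,0],[0,0,0]],"turn":[0,0,0,0,0,0,0,0,0,0,0,0]}'; python3 - <<'E'
from h import *
s=r.read_state(); plan((.43,-.02,.0377),127); plan((.43,-.02,.011),127)
C,w=shot('wrist','w4.png')
cv2.imwrite('pics/w4z.png',cv2.resize(w[330:384,200:310],(770,378),interpolation=cv2.INTER_CUBIC)[:,:,::-1])
E
```

```text
clock: 9.8
tcp_pos: [0.4872, -0.0956, 0.0378]
ee_rot: [0.196, 3.135, -0.0]
wrist_force: [-0.9, -0.3, -0.5]
gripper_width: 0.02
finger_force: 25.0
clock: 11.0
tcp_pos: [0.4871, -0.0956, 0.0378]
ee_rot: [0.196, 3.135, 0.0]
wrist_force: [0.6, -0.3, 0.4]
gripper_width: 0.0195
finger_force: 25.0
slide [0.2203, 0.2262, 0.0003] turn -1.5411 yaw0 82.85
slide [0.2203, 0.2262, 0.0893] turn -1.5411 yaw0 82.85
```

View pics/w4z.png

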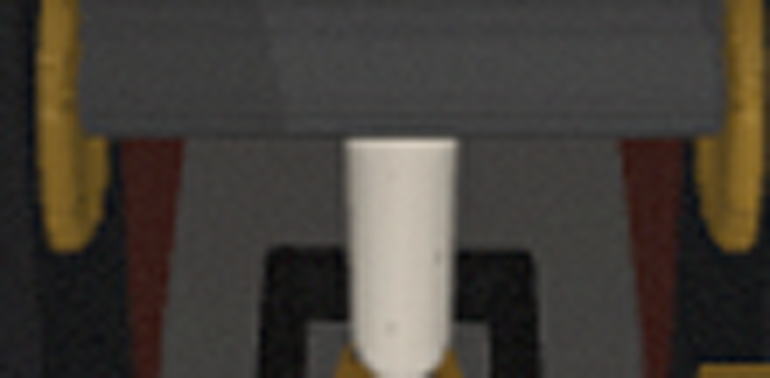

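The nose sits centred in the black frame over the brass screw, and it was held steady for more than 3 s. Next I back off, lay the tester down and release it.

```bash
python3 -m inch '{"claw":[-1,-1,-1,-1,-1,-1,-1,-1,-1,-1,-1,-1,-1,-1,-1,-0.4,-0.4,-0.4,-0.4,-0.4],"slide":[[0.01,0,0],[0.04,0,0],[0.1,0,0],[0.16,0,0],[0.2,0,0],[0.2,0,0.02],[0.2,0,0.04],[0.2,0,0.06],[0.2,0,0.075],[0.2,0,0.083],[0.2,0,0.088],[0.2,0,0.09],[0.2,0,0.09],[0.2,0,0.09],[0.2,0,0.09],[0.2,0,0.09],[0.2,0,0.09],[0.2,0,0.09],[0.2,0,0.09],[0.2,0,0.09]],"turn":[0,0,0,0,0,0,0,0,0,0,0,0,0,0,0,0,0,0,0,0]}' 25 && python3 -m inch '{"claw":[-0.2,0,0.2,0.4,0.4,0.4,0.4,0.4,0.4,0.4,0.4,0.4],"slide":[[0,0,0],[0,0,0],[0,0,-0.02],[0,0,-0.06],[0,0,-0.14],[0,0,-0.24],[0,0,-0.36],[0,0,-0.5],[0,0,-0.64],[0,0,-0.7],[0,0,-0.7],[0,0,-0.7]],"turn":[0,0,0,0,0,0,0,0,0,0,0,0]}'; python3 - <<'E'
from h import *
plan((.56,-.104,.221),82.7)
E
```

```text
clock: 13.05
tcp_pos: [0.4276, -0.0881, 0.0108]
ee_rot: [0.196, 3.135, -0.0]
wrist_force: [-0.4, 0.6, 0.9]
gripper_width: 0.026
finger_force: 0.0
clock: 14.25
tcp_pos: [0.4273, -0.088, 0.2211]
ee_rot: [0.196, 3.134, -0.0]
wrist_force: [-0.5, 0.3, -0.6]
gripper_width: 0.0617
finger_force: 0.0
slide [-0.4456, 0.0023, 0.0008] turn 0.0052 yaw0 82.85
```

```bash
python3 -m inch '{"claw":[1,1,1,1,1,1],"slide":[[-0.1,0,0],[-0.22,0,0],[-0.34,0,0],[-0.43,0,0],[-0.445,0,0],[-0.445,0,0]],"turn":[0,0,0,0,0,0]}' && python3 - <<'E'
from h import *; import pickle
C,w=shot('wrist','w5.png'); pickle.dump(C,open('w5.pkl','wb'))
cv2.imwrite('pics/w5z.png',cv2.resize(w,(800,600),interpolation=cv2.INTER_CUBIC)[:,:,::-1])
E
```

```text
clock: 14.85
tcp_pos: [0.559, -0.1045, 0.2187]
ee_rot: [-0.195, -3.132, -0.001]
wrist_force: [0.3, 0.2, 0.3]
gripper_width: 0.0879
finger_force: 0.0
```

View pics/w5z.png

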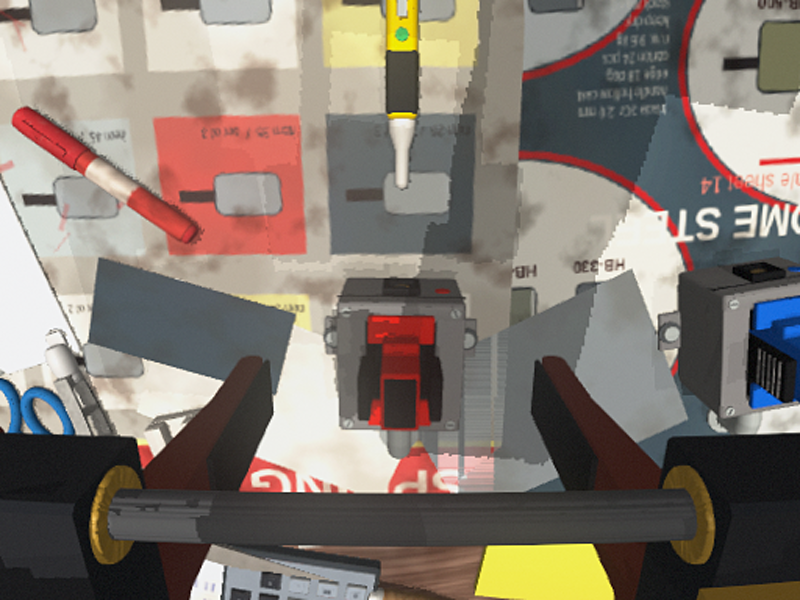

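The tester lies flat at the top of the view. The red carrier's core top is at about (401,404), the pads' outer edges at x≈358 and 443, and the box top plate's corners at (338,303), (466,297), (463,428) and (340,430).

```bash
python3 - <<'E'
from h import *; import pickle
C=pickle.load(open('w5.pkl','rb')); g=lambda u,v,z:at_z(C,u/1.5625,v/1.5625,z).round(4)
print('core',g(401.5,404,.106),'pads',g(358,395,.102),g(443,395,.102))
P=[g(338,303,.062),g(466,297,.062),g(463,428,.062),g(340,430,.062)];print(P,np.mean(P,0))
plan((.621,-.1125,.15),82.7)
E
```

```text
core [ 0.6203 -0.1127  0.106 ] pads [ 0.6138 -0.1366  0.102 ] [ 0.6198 -0.0892  0.102 ]
[array([ 0.5707, -0.1455,  0.062 ]), array([ 0.5767, -0.0677,  0.062 ]), array([ 0.6666, -0.0776,  0.062 ]), array([ 0.6579, -0.1584,  0.062 ])] [ 0.617975 -0.1123    0.062   ]
slide [-0.2116, -0.0008, 0.2294] turn 0.0053 yaw0 82.85
```

```bash
python3 -m inch '{"claw":[1,1,1,1,1,1,1,1,1,1,1,1],"slide":[[-0.06,0,0],[-0.13,0,0.05],[-0.19,0,0.12],[-0.208,-0.001,0.2],[-0.208,-0.001,0.28],[-0.208,-0.001,0.36],[-0.208,-0.001,0.42],[-0.208,-0.001,0.455],[-0.208,-0.001,0.47],[-0.208,-0.001,0.472],[-0.208,-0.001,0.472],[-0.208,-0.001,0.472]],"turn":[0,0,0,0,0,0,0,0,0,0,0,0]}' && python3 -m inch '{"claw":[0.6,0.3,0.2,0.1,0,-1,-1,-1,-1,-1,-1,-1,-1,-1,-1,-1,-1,-1,-1,-1],"slide":[[0,0,0],[0,0,0],[0,0,0],[0,0,0],[0,0,0],[0,0,0],[0,0,0],[0,0,0],[0,0,0],[0,0,0],[0,0,0],[0,0,0],[0,0,0],[0,0,0],[0,0,0],[0,0,0],[0,0,0],[0,0,0],[0,0,0],[0,0,0]],"turn":[0,0,0,0,0,0,0,0,0,0,0,0,0,0,0,0,0,0,0,0]}' 30
```

```text
clock: 16.1
tcp_pos: [0.6225, -0.1129, 0.0802]
ee_rot: [0.196, 3.134, -0.0]
wrist_force: [-0.4, 0.0, 0.1]
gripper_width: 0.0879
finger_force: 0.0
clock: 18.1
tcp_pos: [0.622, -0.1128, 0.0794]
ee_rot: [0.196, 3.135, -0.0]
wrist_force: [-0.8, 0.7, 4.5]
gripper_width: 0.0373
finger_force: 30.0
```

The opening reads 37 mm, so both catches are fully squeezed. I'll draw it up slowly.

```bash
python3 -m inch '{"claw":[-1,-1,-1,-1,-1,-1,-1,-1,-1,-1],"slide":[[0,0,-0.005],[0,0,-0.01],[0,0,-0.015],[0,0,-0.02],[0,0,-0.03],[0,0,-0.04],[0,0,-0.05],[0,0,-0.06],[0,0,-0.06],[0,0,-0.06]],"turn":[0,0,0,0,0,0,0,0,0,0]}'
```

```text
clock: 19.1
tcp_pos: [0.622, -0.1128, 0.0973]
ee_rot: [0.196, 3.135, -0.0]
wrist_force: [0.3, 0.0, -1.7]
gripper_width: 0.0372
finger_force: 29.9
```

Wrist force is −1.7 N, about the carrier's weight, so it's free. I'll lift on to about 14 cm.

```bash
python3 -m inch '{"claw":[-1,-1,-1,-1,-1,-1,-1,-1,-1,-1,-1,-1,-1,-1,-1],"slide":[[0,0,-0.02],[0,0,-0.05],[0,0,-0.08],[0,0,-0.12],[0,0,-0.16],[0,0,-0.2],[0,0,-0.25],[0,0,-0.3],[0,0,-0.35],[0,0,-0.38],[0,0,-0.4],[0,0,-0.4],[0,0,-0.4],[0,0,-0.4],[0,0,-0.4]],"turn":[0,0,0,0,0,0,0,0,0,0,0,0,0,0,0]}'; python3 - <<'E'
from h import *
show(); D,s=shot('side','s6.png'); cv2.imwrite('pics/s6z.png',cv2.resize(s[90:290,150:400],(750,600),interpolation=cv2.INTER_CUBIC)[:,:,::-1])
E
```

```text
clock: 20.6
tcp_pos: [0.6215, -0.1127, 0.2164]
ee_rot: [-0.196, -3.134, -0.0]
wrist_force: [-0.7, 0.2, -2.8]
gripper_width: 0.0372
finger_force: 29.9
{'clock': 20.6, 'joints': [-0.1983, 0.4491, 1.6246, -0.0, 1.0692, -1.6442], 'tcp_pos': [0.6215, -0.1127, 0.2164], 'ee_rot': [-0.1959, -3.1341, -0.0003], 'wrist_force': [-0.7149, 0.2408, -2.753], 'gripper_width': 0.0372, 'finger_force': 29.9445}
[[-0.9922, 0.1245, -0.0013], [0.1245, 0.9922, 0.0003], [0.0013, 0.0001, -1.0]]
```

View pics/s6z.png

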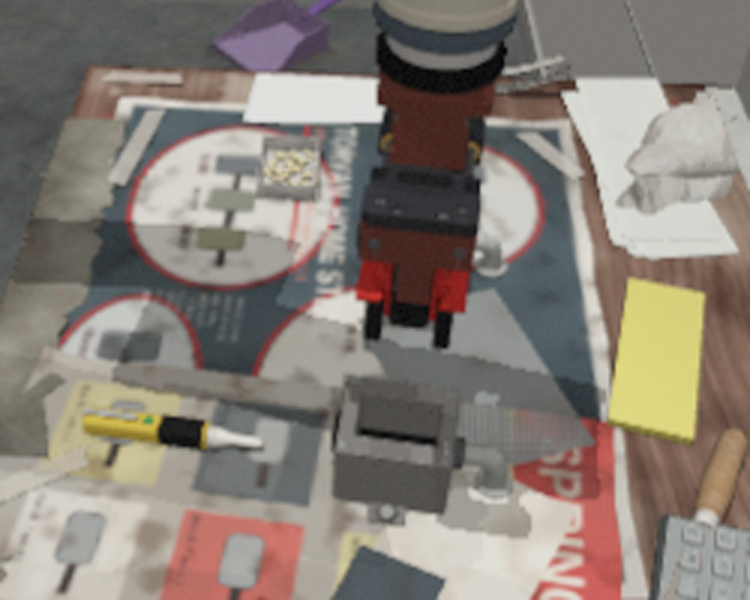

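The carrier hangs upright in the fingers around (415,300), well above the empty box at (400,440). The tester lies on the bench at (170,430).

```bash
python3 -c "
from cell import r
print(r.hand_in())"
```

```text
the job is handed in; nothing more can be done
None
```

I tested the red circuit at its screw for over 2 s, laid the tester back on the bench, and handed in holding the red carrier upright by its squeezed catches, about 13.7 cm above its seat.

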